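# Click the day wheel of a food box round to its pointer

## Robot

A 6-joint arm with a two-finger parallel gripper is mounted at the origin on a cart in front of the work surface, level with it; the furniture and walls round the work are solid. World frame = base frame: x ahead of the robot, y to its left, z up, the work surface at z = 0. Lengths are in m, angles in rad, forces in N, time in s.
With the tool pointing down it reaches from about 0.35 to 0.875 m from the base axis. Payload 15.5 kg.
Tool frame: the origin (TCP) lies between the finger pads; the fingertips stand 14 mm ahead of it and the grasp point (between the pads) lies 5 mm behind it; z points along the fingers, y is the direction in which the jaws open and shut (so a half turn about z gives the same grasp; the last joint's range is limited). The gripper opens to 85 mm and grips with 20 to 120 N. Pads are 22 mm wide; open, the fingers measure 114 mm over their backs; the gripper's body (76 mm by 85 mm) begins 54 mm behind the grasp point. The pads swing forward as they close: fully open they stand 13 mm farther back than shut.
Start: joints at [1.196, 0.494, 1.345, -0, 1.302, -0.096], TCP at [0.173, 0.601, 0.245] pointing down, gripper open.
Joint ranges: [-2.91, 2.91], [-0.82, 2.16], [0.22, 2.67], [-1.22, 4.37], [0.12, 2.79], [-3.08, 3.08]. Speed limits (rad/s): [1.89, 1.89, 2.57, 3.01, 3.01, 3.01].

## Interface

Orientations are given as a unit quaternion [x, y, z, w].
In Python, from cell import arm gives the robot as it stands. The module is installed in compiled form; this text tells all that it offers.
- The arm moves only by the shell command python3 -m handwheel 'ROWS' [FORCE]. ROWS is JSON, a list of rows, each a list of 3 entries, a list of its own where there are three numbers: the shift along the tool's x, y, z in m, then the turn about the tool's z in rad, then the opening, from -1 (shut) to 1 (fully open). A call has exactly 5 rows; each row shifts and turns the commanded pose from where the row before left it, along the tool's axes as they then stand; what a row does not reach is not made up. A row lasts 1/10 s, in which the tool goes at most 50 mm and 8.59 degrees, less where a joint would pass 70% of its speed; a pose out of reach is approached as far as the arm can. A call with a gripper value outside its range is refused whole. The fingers move at their own pace and stop on an object; FORCE is the grip in N (left out, the last holds). Time passes only in rows, so rows that do not move let the fingers close, or fill a call up. It gives the time, the measured TCP pose, the force and the opening at its end, in the units of the state.
- arm.get_obs(): the state, without advancing time (a new reading comes with each control period).
- arm.camera(name): name is "scene" or "top" or "wrist"; returns the picture (384x512x3 uint8, red, green, blue); there is no depth.
- arm.camera_info(name): a dict with "fx", "fy", "cx", "cy" (pixels), "D" ([k1, k2, p1, p2, k3] as OpenCV has them; the pictures are not rectified), "R" (3x3) and "t" (3): a world point X has camera coordinates R X + t; the wrist camera has in their place "mount" (4x4, takes a point from camera to tool coordinates, whose origin is the TCP and whose axes are the flange's). Camera axes: x right, y down, z forward; pixel columns grow to the right and rows downward; lengths in m; the calibration is good to about 2 mm. A picture is of the moment at which its call begins: read the wrist's pose just before it. camera_info takes no time and is no camera call.
- arm.hand_in(): hands the job in, once; it reports no verdict.
The state is a dict: "t": time; "joints": joint angles; "qd": joint speeds; "joint_torque": joint torques, N m; "tcp_pos": TCP position; "orientation": TCP orientation; "contact_force": force on the tool from outside, world axes, zero at the start; "wrist_torque": the same for the moment, N m; "finger_gap": finger opening in m.
Only numpy, scipy, OpenCV 4.12 (cv2) and the standard library are available. Lean on these libraries where they do the work, as an engineer would, in place of code of your own. Each camera call takes 0.05 s, during which the arm holds its last target.

## Task

Set the day on the leftovers box: with a fingertip, flick the edge of the lobed wheel on its lid clockwise (seen from above) until the lobe with the raised bar rests in the click at the arrow-head pointer, and not past it. Push the lobes from the side only: do not pinch or press down on a lobe, do not shift, tip or lift the box, and leave the jars and the mug where they stand.

Things in the scene. Friction and masses are not known exactly. Their poses are not given: they have to be found in the camera images.
- keeper: The food box: loose, about 3 kg, white plastic, 190 x 200 mm, with a grey lid 200 x 210 mm (x by y) whose flat top is 69 mm above the worktop; it carries a white seven-lobed wheel. Origin at the centre of its underside, z up; the pointer is on its -x side. It slides under about 8 N sideways at the wheel. It must not be shifted (over 20 mm), tipped or lifted.
- day_wheel (a joint): Wheel angle (rad), growing clockwise seen from above. 0: marked lobe at the pointer. Clicks are 2*pi/7 = 0.898 rad apart; it starts two to four clicks short (now and then balanced half-way between clicks). About 1.5 N at a lobe's end overcomes a click. Pushed past 0.65 of the way it snaps on to the next click; let go before 0.35 it drops back. Hard stops at -3.95 and +1.26.
- wheel_centre (a point): On the wheel's axis, half-way up the lobes, 83 mm above the worktop. Hub of radius 36 mm, top at 93 mm (centre button 96 mm). Seven equal radial lobes, 12 to 13 mm wide, round-ended, reach 68.5 mm from the axis, from 76 to 90 mm above the worktop (lid 69 mm). At 62 mm from the axis the open gap between lobes is about 41 mm.
- pointer (a point): Tip of the fixed raised dark arrow-head (24 mm wide, up to 73 mm above the worktop, lower than the lobes) at the lid's edge, 79 mm from the wheel's axis; it points at the axis.
- lobe_0 (a point): Centre of the rounded end of the marked lobe (62 mm from the axis, half-way up it): the only lobe with a raised dark bar, 62 x 7 mm and 6 mm high, running along its top from near the hub's centre.
- lobe_1 (a point): Centre of the rounded end of plain lobe 1, 62 mm from the axis, half-way up it; lobe 1 lies 1 of the seven places on from the marked lobe clockwise as seen from above.
- lobe_2 (a point): Centre of the rounded end of plain lobe 2, 62 mm from the axis, half-way up it; lobe 2 lies 2 of the seven places on from the marked lobe clockwise as seen from above.
- lobe_3 (a point): Centre of the rounded end of plain lobe 3, 62 mm from the axis, half-way up it; lobe 3 lies 3 of the seven places on from the marked lobe clockwise as seen from above.
- lobe_4 (a point): Centre of the rounded end of plain lobe 4, 62 mm from the axis, half-way up it; lobe 4 lies 4 of the seven places on from the marked lobe clockwise as seen from above.
- lobe_5 (a point): Centre of the rounded end of plain lobe 5, 62 mm from the axis, half-way up it; lobe 5 lies 5 of the seven places on from the marked lobe clockwise as seen from above.
- lobe_6 (a point): Centre of the rounded end of plain lobe 6, 62 mm from the axis, half-way up it; lobe 6 lies 6 of the seven places on from the marked lobe clockwise as seen from above.
- jar_tall: Bystander: screw-cap spice jar, 46 mm in diameter, 135 mm tall, standing loose by the box; origin at its foot.
- jar_short: Bystander: short screw-cap spice jar, 40 mm in diameter, 71 mm tall, standing loose by the box; origin at its foot.
- mug: Bystander: white mug, 82 mm in diameter (112 mm over the handle), 94 mm tall, standing loose by the box; origin at its foot.

How it is judged:
By the outcome, as a careful person would: the job done as asked, in the order asked, and still so for the second after the job is handed in, with the robot touching nothing.
It also fails if it takes over 58 s, if anything falls off the work surface, if the arm or the gripper's body presses on something with over 40 N, if the wrist force passes 120 N, or if a joint passes its speed limit or range.

## Working session

There is one attempt and no reset: what is moved stays moved. The work goes in short steps, Python scripts to look and compute and a shell command to move; the robot and the scene stay as the last step left them, time stands still between calls to the robot, and variables do not carry over. Pictures are saved under pics/ and viewed, and the job is handed in when it is done.

```bash
mkdir -p pics; python3 - <<'E'
from cell import arm
import cv2
o=arm.get_obs();print({k:o[k] for k in('t','tcp_pos','orientation','finger_gap','contact_force')})
for n in('top','scene'):
    im=arm.camera(n);cv2.imwrite(f'pics/{n}0.png',im[:,:,::-1]);print(n,arm.camera_info(n))
print(arm.camera_info('wrist'))
E
```

```text
{'t': 0.0, 'tcp_pos': array([0.17245656, 0.60034166, 0.24466759]), 'orientation': array([ 1.39456399e-01,  9.90227988e-01, -6.45796665e-04, -1.66753294e-04]), 'finger_gap': 0.08504915552481816, 'contact_force': array([ 0.43200792, -0.37243456, -0.52386005])}
top {'fx': 371.5553207268461, 'fy': 371.5553207268461, 'cx': 256.7827266371526, 'cy': 190.0311608893039, 'D': array([-0.09399701,  0.        ,  0.        ,  0.        ,  0.        ]), 'R': array([[-2.06734571e-02, -9.99783973e-01, -2.14831919e-03],
       [-9.94140108e-01,  2.07847015e-02, -1.06082241e-01],
       [ 1.06103977e-01, -5.73563881e-05, -9.94355039e-01]]), 't': array([0.05425699, 0.59276639, 1.03669528])}
scene {'fx': 391.7825582049786, 'fy': 391.7825582049786, 'cx': 252.36110350861287, 'cy': 187.53561523112708, 'D': array([-0.01253956,  0.        ,  0.        ,  0.        ,  0.        ]), 'R': array([[ 0.6213867 , -0.78327621,  0.01889308],
       [-0.51942256, -0.42988038, -0.73851409],
       [ 0.58658228,  0.44908934, -0.67397329]]), 't': array([-0.33761424,  0.39164175,  0.66577072])}
{'fx': 308.27983783108425, 'fy': 308.27983783108425, 'cx': 259.01616768196004, 'cy': 196.3023098374137, 'D': array([-0.0622155,  0.       ,  0.       ,  0.       ,  0.       ]), 'mount': array([[-1.68399019e-04, -9.57693648e-01, -2.87789591e-01,
         7.27532559e-02],
       [ 9.99998992e-01, -5.66956117e-04,  1.30154611e-03,
         3.02973298e-05],
       [-1.40964651e-03, -2.87789082e-01,  9.57692778e-01,
        -1.29271007e-01],
       [ 0.00000000e+00,  0.00000000e+00,  0.00000000e+00,
         1.00000000e+00]])}
```

View pics/top0.png

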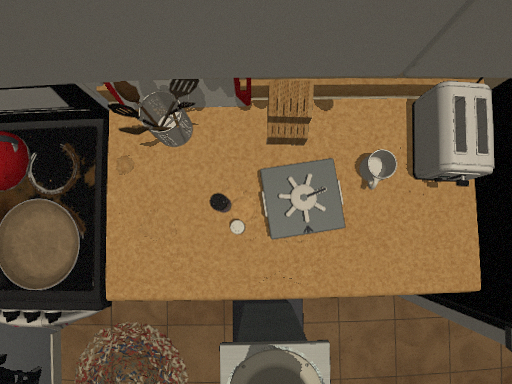

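View pics/scene0.png

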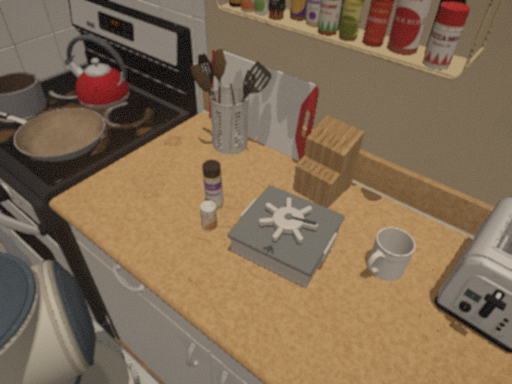

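```bash
cat > h.py <<'E'
import numpy as np,cv2
from cell import arm
def ray(ci,uv,R=None,t=None):
    K=np.array([[ci['fx'],0,ci['cx']],[0,ci['fy'],ci['cy']],[0,0,1]])
    p=cv2.undistortPoints(np.array(uv,float).reshape(-1,1,2),K,np.array(ci['D'])).reshape(-1,2)
    d=np.c_[p,np.ones(len(p))]
    R=ci['R'] if R is None else R;t=ci['t'] if t is None else t
    return -R.T@t, d@R
def onz(ci,uv,z,R=None,t=None):
    c,d=ray(ci,uv,R,t); s=(z-c[2])/d[:,2]
    return c+d*s[:,None]
def proj(ci,X):
    K=np.array([[ci['fx'],0,ci['cx']],[0,ci['fy'],ci['cy']],[0,0,1]])
    return cv2.projectPoints(np.array(X,float).reshape(-1,1,3),cv2.Rodrigues(ci['R'])[0],ci['t'],K,np.array(ci['D']))[0].reshape(-1,2)
E
python3 - <<'E'
import cv2
im=cv2.imread('pics/top0.png')[150:246,205:405];cv2.imwrite('pics/top0z.png',cv2.resize(im,None,fx=4,fy=4,interpolation=cv2.INTER_CUBIC))
im=cv2.imread('pics/scene0.png')[150:290,190:430];cv2.imwrite('pics/scene0z.png',cv2.resize(im,None,fx=3.3,fy=3.3,interpolation=cv2.INTER_CUBIC))
E
```

```text
(no output)
```

View pics/top0z.png

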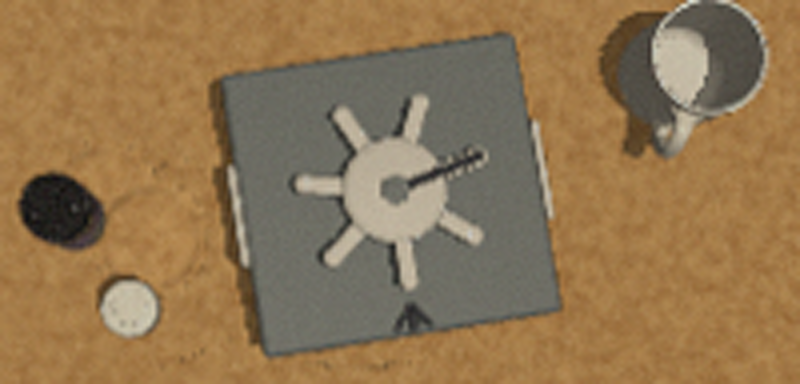

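View pics/scene0z.png

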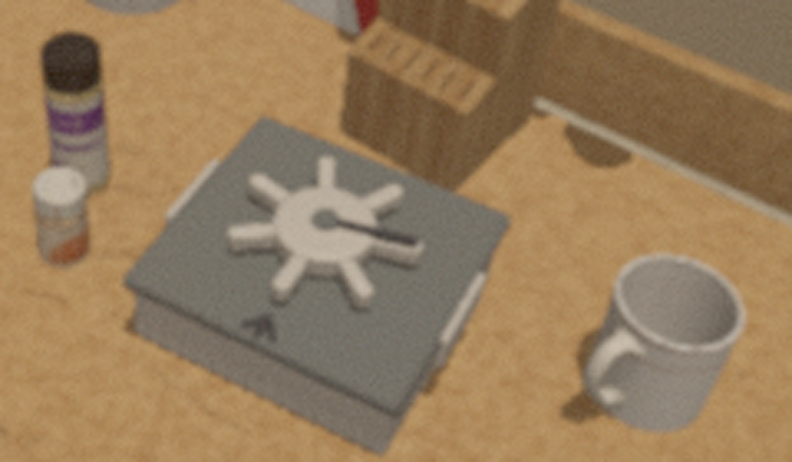

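```bash
python3 - <<'E'
from h import *
ci=arm.camera_info('top')
f=lambda x,y:(205+(x+.5)/4-.5,150+(y+.5)/4-.5)
im=cv2.imread('pics/top0.png')
hsv=cv2.cvtColor(im,cv2.COLOR_BGR2HSV)
g=im.astype(int).max(2)
m=((g>150)&(hsv[:,:,1]<70)).astype(np.uint8);
n,l,s,c=cv2.connectedComponentsWithStats(m)
for i in range(1,n):
    if s[i,4]>30 and 200<c[i][0]<410 and 140<c[i][1]<250: print(s[i],c[i],onz(ci,c[i],.09))
C=onz(ci,[f(396,189)],.096)[0];print('button',C)
tips={'l0':(480,157),'l1':(476,239),'l2':(409,284),'l3':(331,260),'l4':(304,184),'l5':(341,111),'l6':(421,101)}
for k,v in tips.items():
    p=onz(ci,[f(*v)],.09)[0];d=p-C;print(k,p.round(4),np.hypot(*d[:2]).round(4),np.degrees(np.arctan2(d[1],d[0])).round(1))
T=np.array([onz(ci,[f(*v)],.09)[0] for v in tips.values()]);print('mean tips',T.mean(0))
p=onz(ci,[f(413,303)],.073)[0];d=p-C;print('pt',p,np.hypot(*d[:2]),np.degrees(np.arctan2(d[1],d[0])))
cor=np.array([onz(ci,[f(*v)],.069)[0] for v in((222,76),(512,36),(561,309),(268,356))]);print(cor.round(3),cor.mean(0))
for i in range(4): print(np.linalg.norm(cor[i]-cor[i-1]),end=' ')
print('jt',onz(ci,[f(55,208)],.135),'js',onz(ci,[f(130,307)],.071),'mug',onz(ci,[f(708,58)],.094),onz(ci,[f(670,145)],.05))
# scene
cs=arm.camera_info('scene')
print('scene button',onz(cs,[(190+328/3.3,150+218/3.3)],.096))
E
```

```text
[368 150  14  27 222] [374.51351351 164.77477477] [[ 0.6508993  -0.28474978  0.09      ]]
[279 174  47  48 706] [301.98725212 197.69830028] [[ 0.56404425 -0.08031192  0.09      ]]
[373 178   7   9  34] [375.35294118 181.58823529] [[ 0.60405524 -0.28441244  0.09      ]]
[338 180   5  25  37] [340.16216216 191.51351351] [[ 0.57871407 -0.18536808  0.09      ]]
[262 192   5  24  36] [264.  203.5] [[0.55046687 0.02315204 0.09      ]]
[230 220  14  14 147] [236.88435374 226.85034014] [[0.48898963 0.09754472 0.09      ]]
button [ 0.56567866 -0.08408544  0.096     ]
l0 [ 0.5868 -0.143   0.09  ] 0.0626 -70.2
l1 [ 0.531  -0.1381  0.09  ] 0.0642 -122.7
l2 [ 0.5017 -0.0915  0.09  ] 0.0644 -173.4
l3 [ 0.519  -0.0393  0.09  ] 0.0647 136.2
l4 [ 0.5709 -0.0224  0.09  ] 0.0619 85.1
l5 [ 0.6204 -0.0491  0.09  ] 0.0649 32.6
l6 [ 0.6262 -0.104   0.09  ] 0.0637 -18.3
mean tips [ 0.56514912 -0.08392239  0.09      ]
pt [ 0.48898854 -0.09610861  0.073     ] 0.07762686962098211 -171.0899178194537
[[ 0.65   0.031  0.069]
 [ 0.674 -0.173  0.069]
 [ 0.482 -0.199  0.069]
 [ 0.455  0.004  0.069]] [ 0.56530309 -0.08419361  0.069     ]
0.19654105278341982 0.2058655152261088 0.1934216095941283 0.20496735355505163 jt [[0.55461811 0.14201037 0.135     ]] js [[0.49043882 0.09791506 0.071     ]] mug [[ 0.65170053 -0.30354211  0.094     ]] [[ 0.59684567 -0.28734455  0.05      ]]
scene button [[ 0.56521736 -0.08810619  0.096     ]]
```

```bash
cat >> h.py <<'E'
from scipy.spatial.transform import Rotation as Ro
def plan(goal,yang,n):
    o=arm.get_obs();R=Ro.from_quat(o['orientation']).as_matrix()
    d=R.T@(np.array(goal)-o['tcp_pos']);ya=np.degrees(np.arctan2(R[1,1],R[0,1]))
    tw=-np.radians((yang-ya+180)%360-180)
    print('shift tool',d.round(4),'turn',tw.round(3),'per row',(d/n).round(4),(tw/n).round(4),'ya',ya.round(1))
E
python3 -c "
from h import *
plan([.559,-.151,.245],84.2,20)"
```

```text
shift tool [-5.790e-01 -6.155e-01  4.000e-04] turn -0.179 per row [-0.0289 -0.0308  0.    ] -0.0089 ya 74.0
```

```bash
for i in 1; do python3 -m handwheel '[[[-0.029,-0.031,0],0,-1],[[-0.029,-0.031,0],0,-1],[[-0.029,-0.031,0],0,-1],[[-0.029,-0.031,0],0,-1],[[-0.029,-0.031,0],0,-1]]' 20; done
python3 -m handwheel '[[[-0.029,-0.031,0],0,-1],[[-0.029,-0.031,0],0,-1],[[-0.029,-0.031,0],0,-1],[[-0.029,-0.031,0],0,-1],[[-0.029,-0.031,0],0,-1]]'
python3 -m handwheel '[[[-0.029,-0.031,0],0,-1],[[-0.029,-0.031,0],0,-1],[[-0.029,-0.031,0],0,-1],[[-0.029,-0.031,0],0,-1],[[-0.029,-0.031,0],0,-1]]'
python3 -m handwheel '[[[-0.029,-0.031,0],0,-1],[[-0.029,-0.031,0],0,-1],[[-0.029,-0.031,0],0,-1],[[-0.029,-0.031,0],0,-1],[[-0.02,-0.02,0],0,-1]]'
python3 -c "
from h import *
plan([.559,-.151,.245],84.2,5)"
```

```text
t: 0.6
tcp_pos: [0.2695, 0.41, 0.2451]
orientation: [0.139, 0.99, -0.0, -0.0]
contact_force: [1.5, -0.0, -0.8]
finger_gap: 0.0122
t: 1.1
tcp_pos: [0.366, 0.221, 0.2452]
orientation: [0.139, 0.99, -0.0, -0.0]
contact_force: [0.8, 1.3, 0.1]
finger_gap: -0.0003
t: 1.6
tcp_pos: [0.4626, 0.0319, 0.2452]
orientation: [0.14, 0.99, 0.0, -0.0]
contact_force: [0.7, 0.8, 1.5]
finger_gap: -0.0001
t: 2.1
tcp_pos: [0.554, -0.145, 0.245]
orientation: [0.14, 0.99, -0.0, -0.0]
contact_force: [-0.2, 0.4, 0.8]
finger_gap: -0.0002
shift tool [-0.0065 -0.0044 -0.    ] turn -0.18 per row [-0.0013 -0.0009 -0.    ] -0.036 ya 73.9
```

```bash
python3 -m handwheel '[[[-0.006,-0.004,0],0,-1],[[0,0,0.03],-0.09,-1],[[0,0,0.03],-0.09,-1],[[0,0,0],0,-1],[[0,0,0],0,-1]]'
python3 - <<'E'
from h import *
o=arm.get_obs();R=Ro.from_quat(o['orientation']).as_matrix()
im=arm.camera('wrist')[:,:,::-1];cv2.imwrite('pics/w1.png',im)
im2=arm.camera('top')[:,:,::-1];cv2.imwrite('pics/t1.png',cv2.resize(im2[120:260,200:400],None,fx=4,fy=4,interpolation=cv2.INTER_CUBIC))
np.savez('w1.npz',R=R,p=o['tcp_pos']);print(o['tcp_pos'])
E
```

```text
t: 2.6
tcp_pos: [0.5577, -0.1473, 0.1857]
orientation: [0.051, 0.999, 0.0, -0.0]
contact_force: [0.2, 0.5, 0.5]
finger_gap: 0.0003
[ 0.5576832  -0.14730117  0.18565114]
```

View pics/w1.png

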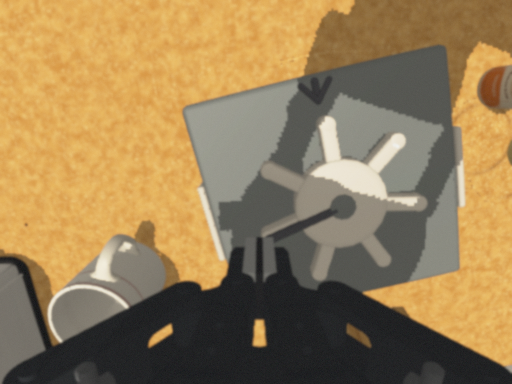

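View pics/t1.png

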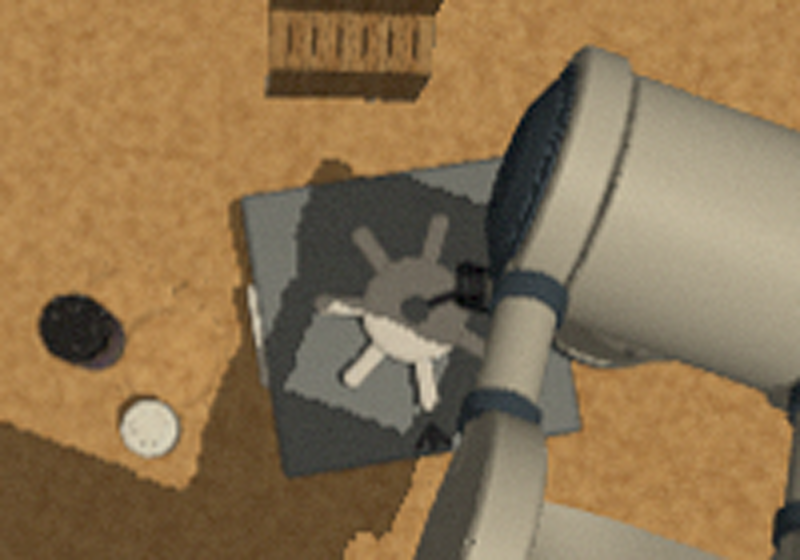

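```bash
cat >> h.py <<'E'
def wcam(R,p):
    ci=arm.camera_info('wrist');M=ci['mount']
    T=np.eye(4);T[:3,:3]=R;T[:3,3]=p;W=np.linalg.inv(T@M)
    ci=dict(ci);ci['R']=W[:3,:3];ci['t']=W[:3,3];return ci
E
python3 - <<'E'
from h import *
z=np.load('w1.npz');ci=wcam(z['R'],z['p'])
C=onz(ci,[(343,207)],.096)[0];print(C)
for uv in[(328,123),(399,140),(419,203),(383,260),(319,274),(267,170)]:
    p=onz(ci,[uv],.09)[0];d=p-C;print(p.round(4),np.hypot(*d[:2]).round(4),np.degrees(np.arctan2(d[1],d[0])).round(1))
p=onz(ci,[(318,103)],.073)[0];d=p-C;print('ptr',np.hypot(*d[:2]),np.degrees(np.arctan2(d[1],d[0])))
# fingertip outline at tip depth
tip=z['p'][2]-.014
for uv in[(240,250),(285,250)]:print((z['R'].T@(onz(ci,[uv],tip)[0]-z['p'])).round(4))
E
python3 -c "
import cv2
im=cv2.imread('pics/w1.png')[220:320,180:360];cv2.imwrite('pics/w1z.png',cv2.resize(im,None,fx=4,fy=4))"
```

```text
[ 0.56561422 -0.08425299  0.096     ]
[ 0.5031 -0.0918  0.09  ] 0.063 -173.1
[ 0.5202 -0.0399  0.09  ] 0.0635 135.7
[ 0.5708 -0.0227  0.09  ] 0.0617 85.2
[ 0.6176 -0.0504  0.09  ] 0.062 33.1
[ 0.6246 -0.1038  0.09  ] 0.0622 -18.4
[ 0.5328 -0.1385  0.09  ] 0.0634 -121.1
ptr 0.07753834390033032 -172.0054121157264
[ 0.0009 -0.0096  0.014 ]
[0.0009 0.0135 0.014 ]
```

View pics/w1z.png

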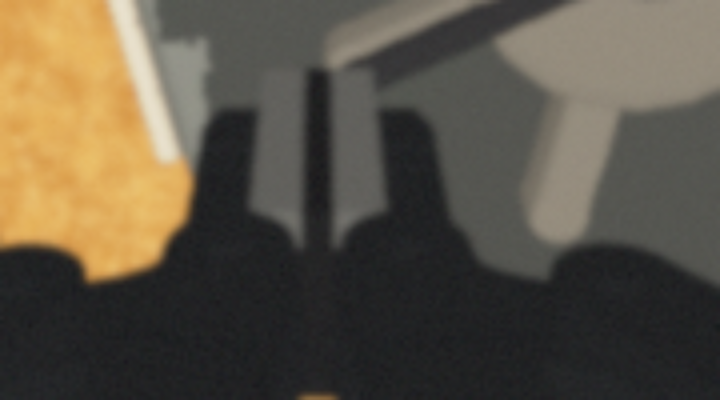

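```bash
python3 -c "
from h import *
plan([.5586,-.1522,.093],84.2,5)"
```

```text
shift tool [-0.0003 -0.0044  0.0938] turn -0.0 per row [-0.0001 -0.0009  0.0188] -0.0001 ya 84.2
```

```bash
python3 -m handwheel '[[[0,-0.005,0.02],0,-1],[[0,0,0.02],0,-1],[[0,0,0.02],0,-1],[[0,0,0.018],0,-1],[[0,0,0.008],0,-1]]'
python3 -m handwheel '[[[0,0,0.005],0,-1],[[0,0,0.002],0,-1],[[0,0,0],0,-1],[[0,0,0],0,-1],[[0,0,0],0,-1]]'
python3 - <<'E'
from h import *
o=arm.get_obs();R=Ro.from_quat(o['orientation']).as_matrix()
im=arm.camera('wrist')[:,:,::-1];cv2.imwrite('pics/w2.png',im)
print(o['tcp_pos'])
C=np.array([.5655,-.0845]);d=o['tcp_pos'][:2]-C;print(np.hypot(*d),np.degrees(np.arctan2(d[1],d[0])))
E
```

```text
t: 3.2
tcp_pos: [0.5575, -0.1527, 0.0992]
orientation: [0.05, 0.999, -0.0, 0.0]
contact_force: [0.7, 0.1, 0.7]
finger_gap: -0.0003
t: 3.7
tcp_pos: [0.5576, -0.1529, 0.0928]
orientation: [0.05, 0.999, -0.0, 0.0]
contact_force: [0.1, 1.7, 0.3]
finger_gap: 0.0004
[ 0.55762095 -0.15288049  0.09283232]
0.06883292259207979 -96.57284402782453
```

View pics/w2.png

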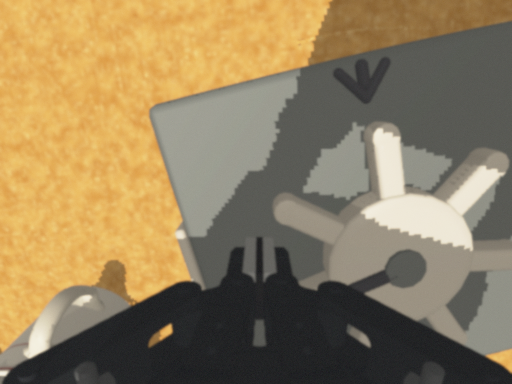

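```bash
python3 -m handwheel '[[[0.0041,0.0001,0],0.06,-1],[[0.0041,0.0001,0],0.06,-1],[[0.0041,0.0001,0],0.06,-1],[[0.0041,0.0001,0],0.06,-1],[[0.0041,0.0001,0],0.06,-1]]'
cat > st.py <<'E'
from h import *
import sys
o=arm.get_obs();R=Ro.from_quat(o['orientation']).as_matrix()
C=np.array([.5655,-.0845]);d=o['tcp_pos'][:2]-C;print('r',np.hypot(*d).round(4),'ang',np.degrees(np.arctan2(d[1],d[0])).round(1),'y',np.degrees(np.arctan2(R[1,1],R[0,1])).round(1),'z',o['tcp_pos'][2],o['contact_force'])
if len(sys.argv)>1:
    cv2.imwrite('pics/'+sys.argv[1],arm.camera('wrist')[:,:,::-1])
E
python3 st.py w3.png
```

```text
t: 4.25
tcp_pos: [0.5379, -0.148, 0.0926]
orientation: [0.2, 0.98, -0.0, 0.001]
contact_force: [2.1, -1.4, -1.4]
finger_gap: 0.0
r 0.0693 ang -113.5 y 66.9 z 0.09259493219282935 [ 2.06842791 -1.44845123 -1.41182859]
```

View pics/w3.png

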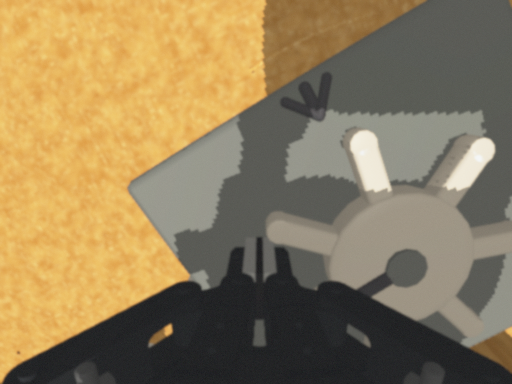

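```bash
python3 -m handwheel '[[[0.0041,0.0001,0],0.06,-1],[[0.0041,0.0001,0],0.06,-1],[[0.0041,0.0001,0],0.06,-1],[[0.0041,0.0001,0],0.06,-1],[[0.0041,0.0001,0],0.06,-1]]'
python3 st.py
python3 -m handwheel '[[[0.0041,0.0001,0],0.06,-1],[[0.0041,0.0001,0],0.06,-1],[[0.0041,0.0001,0],0.06,-1],[[0,0,0],0,-1],[[0,0,0],0,-1]]'
python3 st.py w4.png
```

```text
t: 4.8
tcp_pos: [0.5202, -0.1374, 0.0925]
orientation: [0.343, 0.939, -0.0, 0.0]
contact_force: [0.8, 0.1, 0.2]
finger_gap: -0.0002
r 0.0696 ang -130.6 y 49.8 z 0.0925073713708805 [0.75119784 0.06355434 0.23716407]
t: 5.3
tcp_pos: [0.5116, -0.1287, 0.0924]
orientation: [0.425, 0.905, -0.0, 0.0]
contact_force: [0.5, 0.5, -0.1]
finger_gap: -0.0002
r 0.0697 ang -140.7 y 39.7 z 0.09243754569902271 [ 0.49488238  0.45045012 -0.12776401]
```

View pics/w4.png

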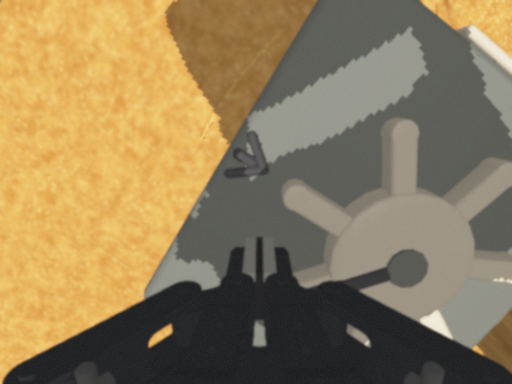

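```bash
python3 -m handwheel '[[[0.0041,0.0001,0],0.06,-1],[[0.0041,0.0001,0],0.06,-1],[[0.0041,0.0001,0],0.06,-1],[[0.0041,0.0001,0],0.06,-1],[[0.0041,0.0001,0],0.06,-1]]'
python3 st.py
python3 -m handwheel '[[[0.0041,0.0001,0],0.06,-1],[[0.0041,0.0001,0],0.06,-1],[[0.0041,0.0001,0],0.06,-1],[[0.0041,0.0001,0],0.06,-1],[[0,0,0],0,-1]]'
python3 st.py w5.png
```

```text
t: 5.85
tcp_pos: [0.5009, -0.1112, 0.0923]
orientation: [0.557, 0.831, 0.0, 0.0]
contact_force: [0.9, -1.4, -0.4]
finger_gap: -0.0005
r 0.0699 ang -157.5 y 22.4 z 0.09231061277205745 [ 0.91405408 -1.4405146  -0.43096261]
t: 6.35
tcp_pos: [0.4964, -0.0953, 0.0923]
orientation: [0.652, 0.759, 0.0, 0.0]
contact_force: [0.6, 0.0, -0.2]
finger_gap: -0.0003
r 0.07 ang -171.2 y 8.7 z 0.0923292837079853 [ 0.60635283  0.00681517 -0.24035549]
```

View pics/w5.png

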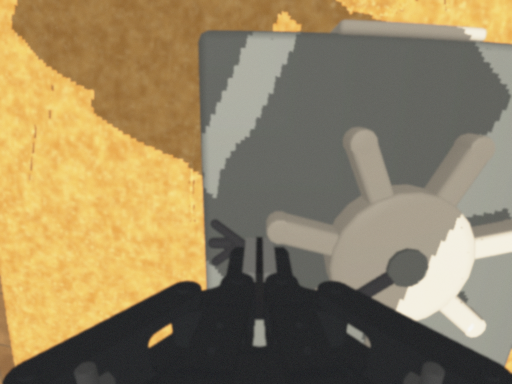

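```bash
python3 -m handwheel '[[[0.0041,0.0001,0],0.06,-1],[[0.0041,0.0001,0],0.06,-1],[[0.0041,0.0001,0],0.06,-1],[[0.0041,0.0001,0],0.06,-1],[[0,0,0],0,-1]]'
python3 st.py w6.png
```

```text
t: 6.9
tcp_pos: [0.4958, -0.0789, 0.0923]
orientation: [0.737, 0.676, 0.0, -0.0]
contact_force: [0.5, -0.7, 0.3]
finger_gap: 0.0003
r 0.0699 ang 175.4 y -5.0 z 0.09228771268588562 [ 0.47171349 -0.6656527   0.27276986]
```

View pics/w6.png

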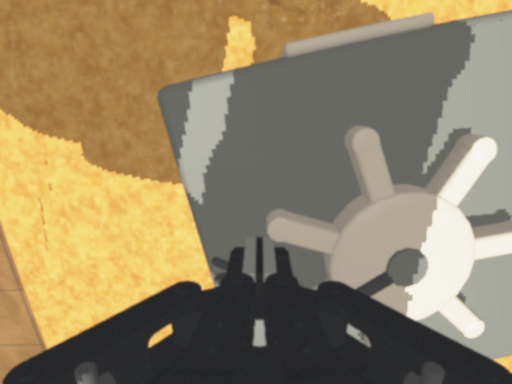

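```bash
python3 -m handwheel '[[[0.0041,0.0001,0],0.06,-1],[[0.0041,0.0001,0],0.06,-1],[[0,0,0],0,-1],[[0,0,0],0,-1],[[0,0,0],0,-1]]'
python3 st.py w7.png
```

```text
t: 7.45
tcp_pos: [0.4969, -0.0712, 0.0923]
orientation: [0.776, 0.63, 0.0, 0.0]
contact_force: [0.1, -0.7, 0.0]
finger_gap: -0.0001
r 0.0699 ang 169.0 y -11.8 z 0.09228430165678453 [ 0.07058435 -0.73115231  0.00450626]
```

View pics/w7.png

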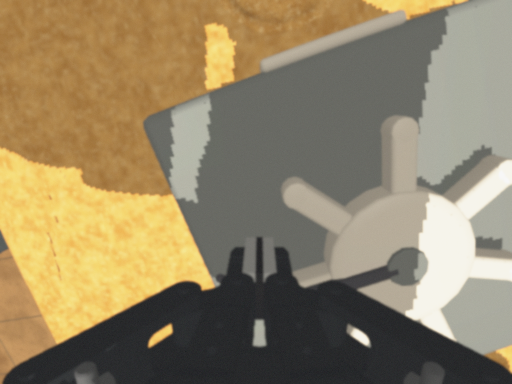

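```bash
python3 -m handwheel '[[[0.0041,0.0001,0],0.06,-1],[[0.002,0,0],0.03,-1],[[0,0,0],0,-1],[[0,0,0],0,-1],[[0,0,0],0,-1]]'
python3 st.py
python3 -m handwheel '[[[0,0,-0.01],0,-1],[[0,0,-0.02],0,-1],[[0,0,-0.03],0,-1],[[0,0,-0.04],0,-1],[[0,0,-0.04],0,-1]]'
python3 st.py w8.png
```

```text
t: 8.0
tcp_pos: [0.4983, -0.0652, 0.0923]
orientation: [0.804, 0.594, -0.0, 0.0]
contact_force: [0.0, 0.0, 0.7]
finger_gap: 0.0
r 0.0699 ang 163.9 y -17.1 z 0.09227725174282037 [0.01746829 0.00515699 0.71548293]
t: 8.5
tcp_pos: [0.4978, -0.065, 0.2344]
orientation: [0.804, 0.594, -0.0, -0.0]
contact_force: [0.7, 0.9, -0.8]
finger_gap: -0.0003
r 0.0704 ang 163.9 y -17.1 z 0.2343608639488038 [ 0.67321954  0.88156867 -0.81203283]
```

View pics/w8.png

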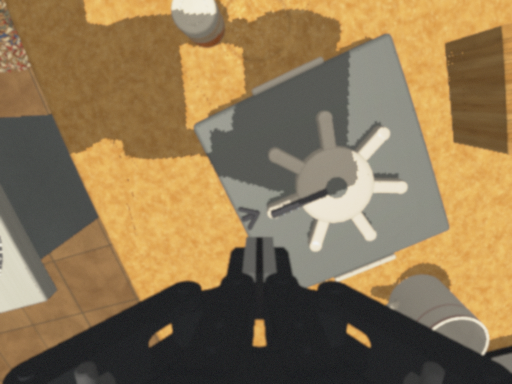

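```bash
python3 -m handwheel '[[[0.04,0,-0.02],0,-1],[[0.045,0,0],0,-1],[[0.045,0,0],0,-1],[[0.045,0,0],0,-1],[[0.045,0,0],0,-1]]'
python3 -m handwheel '[[[0.045,0,0],0,-1],[[0.045,0,0],0,-1],[[0.03,0,0],0,-1],[[0,0,0],0,-1],[[0,0,0],0,-1]]'
python3 - <<'E'
from h import *
im2=arm.camera('top')[:,:,::-1];cv2.imwrite('pics/t9full.png',im2);cv2.imwrite('pics/t9.png',cv2.resize(im2[150:246,205:405],None,fx=4,fy=4,interpolation=cv2.INTER_CUBIC))
E
```

```text
t: 9.05
tcp_pos: [0.5633, 0.147, 0.2532]
orientation: [0.804, 0.594, 0.0, 0.0]
contact_force: [0.6, -1.1, 0.1]
finger_gap: -0.0
t: 9.55
tcp_pos: [0.5982, 0.2602, 0.2525]
orientation: [0.804, 0.594, -0.0, 0.0]
contact_force: [-0.6, -0.9, 0.8]
finger_gap: 0.0003
```

View pics/t9.png

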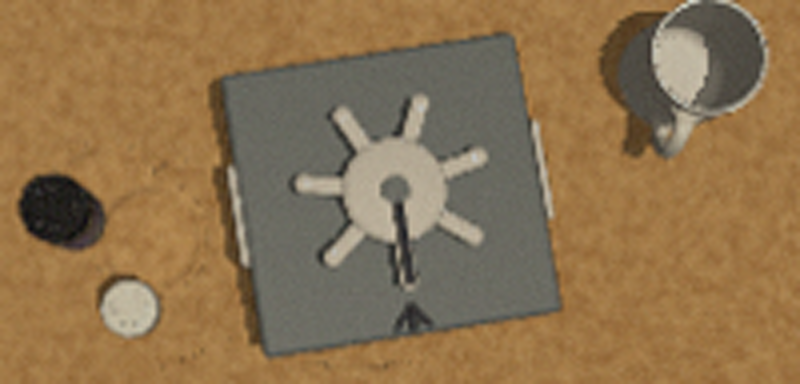

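The barred lobe rests at the pointer, with its tip at about (409, 285) and the arrow-head at (412, 303) in the zoomed picture. The lid corners, jars and mug sit at the same pixels as at the start.

```bash
python3 -c "
from cell import arm
print(arm.hand_in())"
```

```text
the job is handed in; nothing more can be done
None
```

The day is set: the lobe with the raised bar now rests in the click at the arrow-head pointer, and the job is handed in. The marked lobe started two clicks short. I put the shut fingertips into a gap between lobes and swept them clockwise around the wheel's axis. That pushed one lobe from the side through both clicks. At the end I moved the fingers clear of the lobes and lifted straight out.

- **Wheel:** the last top picture shows the barred lobe at the pointer, with the seven lobes lying as they did at rest. Both clicks snapped home on their own. I checked the final position by eye and did not measure the angle again.
- **Box, jars and mug:** all are at the same pixels in the top picture as at the start.
- **Forces and time:** the contact force readings stayed below about 3 N, and the arm was last clear of everything at about 9.6 s.
- **Disagreements:** the top and wrist cameras agreed on the wheel's centre to within 1 mm. One rough reading from the scene camera was about 4 mm off in y, and I did not use it. After the second snap the lobe behind may have just touched the finger, so I moved the finger forward before lifting.

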